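# Sort the valve parts into their shaped foam trays

## Task

The cleaned valve parts have to travel on to assembly, each in the foam-lined tray whose cut-out has its shape: put the black cage in the round one, over the stub of foam in its middle, the copper bush in the square one, the brass nut in the hexagonal one and the steel gland flange in the long one. Set each part down gently rather than letting it fall, the same way up as it stands now, so that it sits flat on the yellow floor of its cut-out. Leave the spanner and the tub of clips where they are.

Things in the scene. Friction and masses are not known exactly. Their poses are not given: they have to be found in the camera images.
- cage: Valve cage: black steel tube standing upright, outside diameter 54 mm, bore 40 mm, 60 mm tall, with round ports painted dark in its side; about 0.42 kg. Same any way round. Origin: centre of its underside; z up along its axis.
- bush: Copper guide bush: a square flange 54 x 54 mm, 8 mm thick, lying on the bench, and on it a round barrel 36 mm in diameter (bore 24 mm); 44 mm tall in all; about 0.30 kg. Grip it by the barrel. Origin: centre of its underside; z up, x and y square to the flange's sides.
- nut: Brass hexagon nut, 36 mm across flats (41.6 mm across corners), 26 mm tall, with a bore along its axis, lying flat; about 0.17 kg. Origin: centre of its underside; z up; x points at the middle of a flat, the other flats follow every 60 degrees.
- gland: Bright steel gland flange: a lozenge-shaped plate 100 mm long, 46 mm wide at the middle and 12 mm thick with a bolt hole in each end, and on its middle an upright round nose 34 mm in diameter; 36 mm tall in all; about 0.36 kg. Grip it by the nose. Origin: centre of its underside; z up, x along the 100 mm length.
- tray_round: Grey tray 106 x 106 mm with black foam and a round cut-out 70 mm in diameter, in the middle of which stands a round foam stub 20 mm in diameter, level with the foam's top. For the cage. Fixed. Heights above the underside: cut-out's yellow floor 6 mm, foam top 14 mm, rim 15 mm. Origin: centre of the underside, on the bench below the middle of the cut-out; z up.
- tray_square: Grey tray 106 x 106 mm with black foam and a square cut-out 70 x 70 mm, its sides along x and y. For the bush. Fixed. Heights above the underside: cut-out's yellow floor 6 mm, foam top 14 mm, rim 15 mm. Origin: centre of the underside, on the bench below the middle of the cut-out; z up.
- tray_hex: Grey tray 106 x 106 mm with black foam and a hexagonal cut-out 52 mm across flats, two of its flats facing along y, so that two corners point along x. For the nut, which goes in at any turn. Fixed. Heights above the underside: cut-out's yellow floor 6 mm, foam top 14 mm, rim 15 mm. Origin: centre of the underside, on the bench below the middle of the cut-out; z up.
- tray_long: Grey tray 150 x 96 mm with black foam and a long lozenge-shaped cut-out 116 mm long and 62 mm wide (8 mm more than the gland flange all round), its length along x. For the gland flange, either way round. Fixed. Heights above the underside: cut-out's yellow floor 6 mm, foam top 14 mm, rim 15 mm. Origin: centre of the underside, on the bench below the middle of the cut-out; z up.
- spanner: Bystander: steel spanner 140 mm long, 38 mm wide and 8 mm thick, lying on the bench. Origin: its middle; x along its length. Not to be moved.
- tub: Bystander: white plastic tub 90 x 64 mm, 40 mm tall, with hose clips. Origin: centre of its underside; x along the 90 mm side. Not to be moved.
There are look-alikes about, which are no part of the job. Of the things that look like the cage, the largest one is meant.

How it is judged:
By the outcome, as a careful person would: the job done as asked, in the order asked, and still so for the second after the job is handed in, with the robot touching nothing.
It also fails if it takes over 106 s, if anything falls off the work surface, if the arm or the gripper's body presses on something with over 40 N, if the wrist force passes 120 N, or if a joint passes its speed limit or range.

## Robot

A 7-joint arm with a two-finger parallel gripper is mounted at the origin on the work surface. World frame = base frame: x ahead of the robot, y to its left, z up, the work surface at z = 0. Lengths are in m, angles in rad, forces in N, time in s.
With the tool pointing down it reaches from about 0.4 to 0.85 m from the base axis. Payload 10.4 kg.
Tool frame: the origin (TCP) lies at the centre of the arm's flange, where the gripper is bolted on; the fingertips stand 182 mm ahead of it and the grasp point (between the pads) lies 164 mm ahead of it; z points along the fingers, y is the line along which they close (so a half turn about z gives the same grasp; the last joint's range is limited). The gripper opens to 87 mm and grips with 3 to 60 N. Pads are 19 mm wide; open, the fingers measure 117 mm over their backs; the gripper's body (75 mm by 190 mm) begins 51 mm behind the grasp point.
Start: joints at [-1.361, 0.332, -0.065, 1.46, 0.022, 1.35, -0.088], TCP at [0.144, 0.608, 0.405] pointing down, gripper open.
Joint ranges: [-2.6, 2.6], [-0.5, 2.12], [-1.47, 1.34], [0.16, 2.42], [-1.27, 4.41], [0.06, 2.06], [-2.6, 2.6]. Speed limits (rad/s): [2.22, 2.22, 2.79, 2.79, 3.14, 3.14, 3.14].

## Interface

Orientations are given as a unit quaternion [w, x, y, z].
In Python, from cell import telemetry, optics, workorder gives the robot as it stands.
- The arm moves only by the shell command python3 -m crank 'ROWS'. ROWS is JSON, a list of rows, each a list of 7 numbers: the shift along the tool's x, y, z in mm, then the turn, a rotation vector about the tool's x, y, z in rad, then the opening in per cent of the stroke, from 0 (shut) to 100 (fully open). A call has 1 to 12 rows; each row shifts and turns the commanded pose from where the row before left it, along the tool's axes as they then stand; what a row does not reach is not made up. A row lasts 1/12 s, in which the tool goes at most 41.7 mm and 7.16 degrees, less where a joint would pass 70% of its speed; a pose out of reach is approached as far as the arm can. A call is refused whole if a number of a shift passes 41.7 or a number of a turn 0.125, either way. A call with a gripper value outside its range is refused whole. The fingers move at their own pace and stop on an object; the grip force is fixed at half the most. Time passes only in rows, so rows that do not move let the fingers close. It gives the time, the measured TCP pose, the force, the opening and the grip force at its end, in the units of the state.
- telemetry.state(): the state, without advancing time (a new reading comes with each control period).
- optics.snapshot(name): name is "scene" or "top" or "wrist"; returns the picture (420x560x3 uint8, blue, green, red); there is no depth.
- optics.get_calibration(name): a dict with "mtx" (3x3 intrinsics, pixels), "R" (3x3) and "t" (3): a world point X has camera coordinates R X + t; the wrist camera has in their place "mount" (4x4, takes a point from camera to tool coordinates, whose origin is the TCP and whose axes are the flange's). Camera axes: x right, y down, z forward; pixel columns grow to the right and rows downward; lengths in m; the calibration is good to about 2 mm. The wrist camera is an equidistant fisheye: a pixel r from the principal point sees the ray r / f radians off the axis. A picture is of the moment at which its call begins: read the wrist's pose just before it. get_calibration takes no time and is no camera call.
- workorder.close_job(): hands the job in; it is judged then, once.
The state is a dict: "time": time; "qpos": joint angles; "joint_velocities": joint speeds; "tau": joint torques, N m; "position": TCP position; "ee_rot": TCP orientation; "ft_force": force on the tool from outside, world axes, zero at the start; "wrist_torque": the same for the moment, N m; "finger_gap": finger opening in m; "gripper_force": force on a finger pad.
Only numpy, scipy, OpenCV 4.12 (cv2) and the standard library are available. Lean on these libraries where they do the work, as an engineer would, in place of code of your own. Each camera call takes 0.05 s, during which the arm holds its last target. There are 200 camera calls.

## Working session

There is one attempt and no reset: what is moved stays moved. The work goes in short steps, Python scripts to look and compute and a shell command to move; the robot and the scene stay as the last step left them, time stands still between calls to the robot, and variables do not carry over. Pictures are saved under pics/ and viewed, at most 14 in all, crops included, and the job is handed in when it is done.

```bash
mkdir -p pics
python3 - <<'E'
from cell import telemetry, optics
import cv2, numpy as np
s=telemetry.state(); print({k:np.round(v,3).tolist() for k,v in s.items()})
for n in("scene","top","wrist"):
    cv2.imwrite(f"pics/{n}0.png",optics.snapshot(n)); print(n,{k:np.round(v,4).tolist() for k,v in optics.get_calibration(n).items()})
E
```

```text
{'time': 0.0, 'qpos': [-1.361, 0.333, -0.065, 1.461, 0.022, 1.35, -0.089], 'joint_velocities': [-0.001, 0.0, -0.001, -0.002, 0.001, 0.0, -0.001], 'tau': [0.0, -62.328, 0.025, -38.987, -0.061, 0.04, 0.0], 'position': [0.144, 0.608, 0.404], 'ee_rot': [-0.0, 0.116, 0.993, -0.001], 'ft_force': [-0.424, 0.292, 0.02], 'wrist_torque': [0.033, 0.005, -0.002], 'gripper_force': 0.0, 'finger_gap': 0.087}
scene {'mtx': [[505.2815, 0.0, 293.9465], [0.0, 505.2815, 204.7629], [0.0, 0.0, 1.0]], 'R': [[-0.6117, 0.7911, -0.0053], [0.6842, 0.5257, -0.5055], [-0.3971, -0.3128, -0.8628]], 't': [0.3174, -0.3568, 1.5165]}
top {'mtx': [[474.9978, 0.0, 285.1433], [0.0, 474.9978, 213.1272], [0.0, 0.0, 1.0]], 'R': [[0.0138, -0.9999, 0.0006], [-0.9734, -0.0136, -0.2285], [0.2285, 0.0026, -0.9735]], 't': [-0.0094, 0.5313, 1.2876]}
wrist {'mtx': [[325.1923, 0.0, 281.5653], [0.0, 325.1923, 202.9294], [0.0, 0.0, 1.0]], 'mount': [[0.0002, -0.9557, -0.2945, 0.0816], [1.0, 0.0001, 0.0005, 0.0004], [-0.0004, -0.2945, 0.9557, 0.0198], [0.0, 0.0, 0.0, 1.0]]}
```

View pics/top0.png

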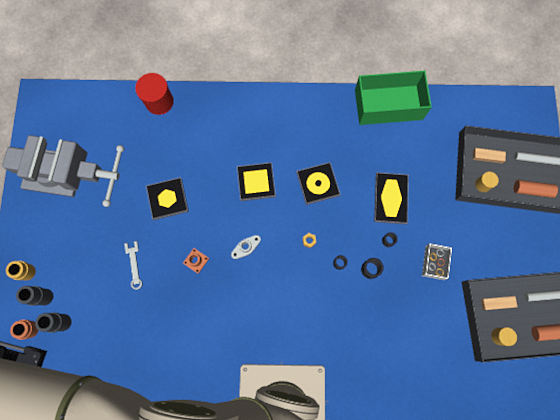

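View pics/scene0.png

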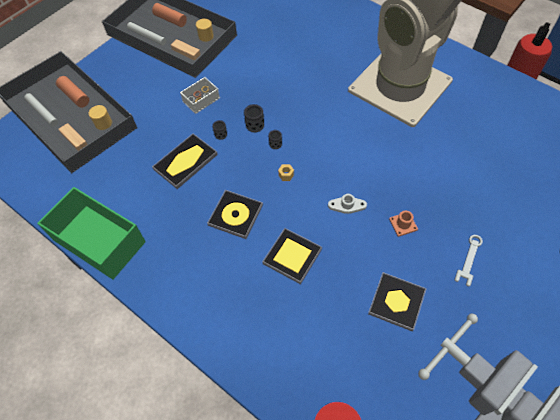

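Top view: four trays, with the hexagonal one at (167,198), square (256,182), round (318,183) and long (392,198). The cage candidates are the black tubes at (372,268), (340,262) and (390,240), plus the dark cylinders at (35,295) and (54,322). The first looks largest. Bush is at (196,261), nut (309,240), gland (246,246). The brass and copper items at (18,270) and (22,330), and those in the bins, are look-alikes.

```bash
cat > h.py <<'E'
from cell import telemetry, optics
import cv2, numpy as np
from scipy.spatial.transform import Rotation as Ro
def pose():
    s=telemetry.state(); w,x,y,z=s["ee_rot"]
    return Ro.from_quat([x,y,z,w]), np.array(s["position"])
def cast(name,px,z,p=None):
    c=optics.get_calibration(name); px=np.atleast_2d(np.array(px,float)); M=np.array(c["mtx"])
    n=(px-M[:2,2])/M[0,0]
    if name=="wrist":
        r=np.linalg.norm(n,axis=1)+1e-12
        d=np.c_[n*(np.sin(r)/r)[:,None],np.cos(r)]; m=np.array(c["mount"]); R,t=p
        d=R.apply(d@m[:3,:3].T); o=R.apply(m[:3,3])+t
    else:
        R=np.array(c["R"]); d=np.c_[n,np.ones(len(n))]@R; o=-R.T@np.array(c["t"])
    return o+d*((z-o[2])/d[:,2])[:,None]
def mask(im,kind):
    h,s,v=cv2.split(cv2.cvtColor(im,cv2.COLOR_BGR2HSV))
    m={"yellow":(h>24)&(h<35)&(s>180)&(v>180),"copper":(h<13)&(s>90)&(v>60),
       "brass":(h>13)&(h<26)&(s>90)&(v>80),"steel":(s<50)&(v>110),"black":(v<70)&(s<150),"foam":(v<60)}[kind]
    return m.astype(np.uint8)
def blobs(name,im,kind,z,p=None,amin=30):
    out=[]
    for c in cv2.findContours(mask(im,kind),cv2.RETR_EXTERNAL,cv2.CHAIN_APPROX_NONE)[0]:
        if len(c)<12 or cv2.contourArea(c)<amin: continue
        W=cast(name,c[:,0],z,p); r=cv2.minAreaRect((W[:,:2]*1000).astype(np.float32))
        out.append((c[:,0].mean(0).round().astype(int).tolist(),np.round(r[0],1).tolist(),np.round(r[1],1).tolist(),round(r[2],1)))
    return out
E
python3 - <<'E'
from h import *
T=cv2.imread("pics/top0.png"); S=cv2.imread("pics/scene0.png")
for n,im in(("top",T),("scene",S)):
  for k,z in(("yellow",.006),("black",.06),("copper",.008),("brass",.026),("steel",.01)):
    for b in blobs(n,im,k,z):
        if 250<b[1][0]<800 and abs(b[1][1])<520 and max(b[2])<160: print(n,k,*b)
a=cv2.resize(T[220:300,300:420],None,fx=5,fy=5,interpolation=3); b=cv2.resize(T[250:350,0:80],None,fx=4,fy=4,interpolation=3)
cv2.imwrite("pics/c.png",np.vstack([a[:, :600],]) )
q=np.zeros((600,800,3),np.uint8);q[:400,:600]=a[:400];
c=cv2.resize(T[250:350,0:80],None,fx=2.5,fy=2.5);q[:250,600:800]=c;cv2.imwrite("pics/c.png",q)
E
```

```text
top black [372, 268] [380.0, -243.3] [51.1, 60.4] 19.1
top black [340, 262] [394.5, -156.2] [33.4, 33.7] 0.8
top black [389, 239] [460.5, -295.3] [33.2, 41.1] 44.7
top black [166, 198] [572.9, 338.7] [96.2, 97.3] 15.1
top black [391, 198] [583.3, -304.4] [88.6, 139.1] 86.6
top black [318, 182] [624.5, -95.5] [96.4, 95.7] 16.2
top black [255, 181] [627.3, 84.5] [95.7, 96.1] 7.4
top copper [440, 262] [406.5, -452.4] [20.2, 21.0] 86.6
top copper [196, 260] [400.4, 254.8] [53.0, 52.5] 56.7
top brass [439, 272] [373.7, -441.1] [21.2, 20.8] 43.6
top brass [433, 256] [418.4, -424.5] [19.9, 20.6] 86.6
top brass [309, 240] [461.2, -71.7] [40.9, 34.6] 0.3
top steel [438, 261] [406.9, -443.1] [71.2, 98.5] 79.2
top steel [133, 263] [384.1, 430.4] [139.2, 37.2] 14.4
top steel [245, 247] [441.1, 111.7] [43.8, 96.0] 46.8
scene black [398, 300] [601.6, 352.9] [94.9, 95.4] 15.2
scene black [292, 254] [655.3, 100.4] [95.5, 95.1] 7.6
scene black [235, 213] [652.6, -78.4] [95.3, 95.4] 16.4
scene black [185, 160] [611.7, -287.1] [85.8, 137.5] 86.4
scene black [275, 139] [419.6, -139.8] [57.0, 32.0] 39.1
scene black [219, 130] [484.9, -279.7] [61.3, 33.6] 50.4
scene black [254, 118] [397.2, -231.9] [93.0, 50.5] 45.0
scene copper [403, 223] [396.6, 254.1] [60.2, 58.8] 56.2
scene brass [235, 214] [642.6, -91.0] [20.1, 20.6] 37.5
scene brass [286, 172] [467.3, -66.2] [47.5, 37.0] 37.5
scene brass [185, 160] [600.0, -306.9] [58.9, 115.4] 70.4
scene steel [468, 262] [385.9, 433.1] [140.1, 37.0] 12.4
scene steel [347, 203] [436.5, 108.8] [50.8, 97.9] 37.5
scene steel [199, 91] [387.1, -456.6] [75.8, 95.0] 78.5
```

View pics/c.png

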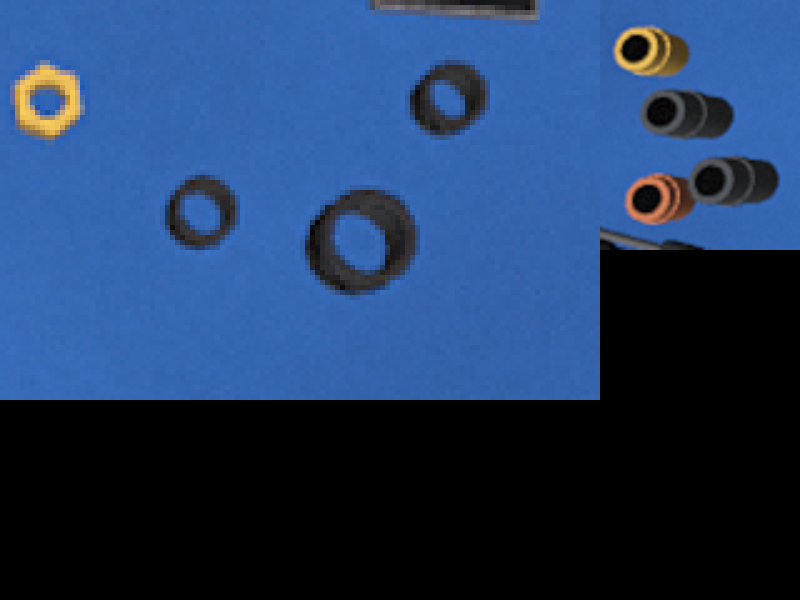

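Viewing the crop: the tube at top-image (372,268) is clearly the largest upright one (51–54 mm; the others about 33 mm), and the ones at left are stepped couplings. I choose (372,268) and will check it with the wrist camera.

```bash
cat >> h.py <<'E'
def plan(xyz,yaw,n):
    """constant row taking the tool from here to xyz (mm), tool y along yaw (deg, mod 180), in n rows"""
    R,t=pose(); y0=np.degrees(np.arctan2(*R.as_matrix()[[1,0],1])); yaw=y0 if yaw is None else y0+(yaw-y0+90)%180-90
    a=np.radians(yaw); Y=np.array([np.cos(a),np.sin(a),0]); Z=np.array([0,0,-1]); G=Ro.from_matrix(np.c_[np.cross(Y,Z),Y,Z])
    w=(R.inv()*G).as_rotvec()/n
    A=sum(Ro.from_rotvec(w*k).as_matrix() for k in range(n)); s=np.linalg.solve(A,R.inv().apply(np.array(xyz)-t*1000))
    via=(t*1000+R.apply(sum(Ro.from_rotvec(w*k).as_matrix() for k in range(n//2))@s)).round()
    print("row",s.round(1).tolist(),w.round(4).tolist(),"x",n,"len",np.linalg.norm(s).round(1),"via",via,"yaw",round(y0,1),"->",round(yaw,1),"at",(t*1000).round(1))
E
python3 - <<'E'
from h import *
plan([480,250,340],60,14)
E
```

```text
row [-31.7, -15.3, 4.6] [-0.0001, 0.0, 0.0208] x 14 len 35.5 via [325. 441. 372.] yaw 76.7 -> 60.0 at [144.1 608.1 404.1]
```

```bash
python3 -m crank '[[-31.7,-15.3,4.6,0,0,0.0208,100],[-31.7,-15.3,4.6,0,0,0.0208,100],[-31.7,-15.3,4.6,0,0,0.0208,100],[-31.7,-15.3,4.6,0,0,0.0208,100],[-31.7,-15.3,4.6,0,0,0.0208,100],[-31.7,-15.3,4.6,0,0,0.0208,100],[-31.7,-15.3,4.6,0,0,0.0208,100],[-31.7,-15.3,4.6,0,0,0.0208,100],[-31.7,-15.3,4.6,0,0,0.0208,100],[-31.7,-15.3,4.6,0,0,0.0208,100],[-31.7,-15.3,4.6,0,0,0.0208,100],[-31.7,-15.3,4.6,0,0,0.0208,100]]'
python3 - <<'E'
from h import *
plan([380,-236,330],20,16)
print(telemetry.state()["qpos"])
E
```

```text
time: 1.15
position: [0.4395, 0.3053, 0.3493]
ee_rot: [-0.0, 0.239, 0.971, 0.0]
ft_force: [1.3, 0.5, 0.1]
finger_gap: 0.0867
gripper_force: 0.0
row [-23.0, -26.2, 1.2] [0.0, -0.0, 0.0461] x 16 len 34.8 via [460.  29. 340.] yaw 62.3 -> 20.0 at [439.5 305.3 349.3]
[-0.88623819  0.17066641  0.21540255  1.78518896 -0.03924061  1.18982738
  0.42807869]
```

```bash
python3 -m crank '[[-23,-26.2,1.2,0,0,0.0461,100],[-23,-26.2,1.2,0,0,0.0461,100],[-23,-26.2,1.2,0,0,0.0461,100],[-23,-26.2,1.2,0,0,0.0461,100],[-23,-26.2,1.2,0,0,0.0461,100],[-23,-26.2,1.2,0,0,0.0461,100],[-23,-26.2,1.2,0,0,0.0461,100],[-23,-26.2,1.2,0,0,0.0461,100]]' >/dev/null
python3 -m crank '[[-23,-26.2,1.2,0,0,0.0461,100],[-23,-26.2,1.2,0,0,0.0461,100],[-23,-26.2,1.2,0,0,0.0461,100],[-23,-26.2,1.2,0,0,0.0461,100],[-23,-26.2,1.2,0,0,0.0461,100],[-23,-26.2,1.2,0,0,0.0461,100],[-23,-26.2,1.2,0,0,0.0461,100],[-23,-26.2,1.2,0,0,0.0461,100],[0,0,0,0,0,0,100],[0,0,0,0,0,0,100]]'
python3 - <<'E'
from h import *
p=pose(); im=optics.snapshot("wrist"); cv2.imwrite("pics/w1.png",im)
for b in blobs("wrist",im,"black",.06,p,200): print(*b)
E
```

```text
time: 2.65
position: [0.3791, -0.2366, 0.3303]
ee_rot: [-0.0, 0.574, 0.819, 0.0]
ft_force: [1.0, 0.7, 0.2]
finger_gap: 0.087
gripper_force: 0.0
[413, 401] [633.0, -428.8] [24.7, 73.6] 38.5
[486, 396] [762.6, -412.9] [64.7, 123.0] 17.8
[295, 331] [400.3, -399.9] [797.8, 310.4] 30.8
[386, 265] [493.1, -248.0] [70.3, 42.5] 18.6
[184, 264] [317.4, -321.3] [66.1, 34.4] 64.5
[526, 168] [593.2, -107.1] [82.7, 84.7] 16.5
[550, 27] [568.7, 33.7] [25.9, 57.9] 8.3
```

View pics/w1.png

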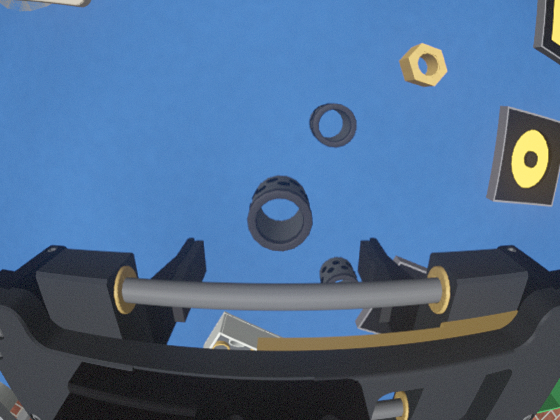

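The wrist view shows the cage's top rim centred at about (280,219), the small tube at (333,125), the second small one at (337,268), the nut at (424,65) and the round tray at (531,158).

Run:
```python
from h import *
p=pose()
print(cast("wrist",[[280.5,219],[249,219],[312,219]],.06,p).round(4))
im=cv2.imread("pics/w1.png"); print(im[190:256:3,280].tolist())
c=cast("wrist",[[280.5,219]],.06,p)[0]*1000; plan([c[0],c[1],204],None,12)
```

```text
[[ 0.3821 -0.244   0.06  ]
 [ 0.3578 -0.2529  0.06  ]
 [ 0.4065 -0.2351  0.06  ]]
[[82, 64, 59], [99, 82, 81], [94, 75, 74], [181, 124, 81], [198, 137, 84], [196, 135, 81], [196, 133, 82], [195, 134, 83], [192, 131, 80], [195, 134, 82], [160, 107, 74], [91, 76, 69], [91, 76, 71], [86, 75, 69], [91, 80, 73], [89, 75, 69], [91, 78, 71], [77, 62, 53], [93, 79, 75], [94, 82, 78], [99, 79, 70], [197, 134, 83]]
row [-0.7, -0.1, 10.5] [0.0, -0.0, 0.0] x 12 len 10.5 via [ 381. -240.  267.] yaw 20.1 -> 20.1 at [ 379.9 -235.3  330.2]
```

```bash
python3 -m crank '[[-0.8,-0.1,12,0,0,0,100],[-0.8,-0.1,12,0,0,0,100],[-0.8,-0.1,12,0,0,0,100],[-0.8,-0.1,12,0,0,0,100],[-0.8,-0.1,12,0,0,0,100],[-0.8,-0.1,12,0,0,0,100],[-0.8,-0.1,12,0,0,0,100],[-0.8,-0.1,12,0,0,0,100],[-0.7,-0.1,10,0,0,0,100],[-0.7,0,10,0,0,0,100],[-0.7,0,10,0,0,0,100]]'; python3 -m crank '[[0,0,0,0,0,0,50],[0,0,0,0,0,0,50],[0,0,0,0,0,0,50],[0,0,0,0,0,0,50],[0,0,0,0,0,0,50],[0,0,0,0,0,0,50],[0,0,0,0,0,0,50]]'
python3 - <<'E'
from h import *
p=pose(); im=optics.snapshot("wrist"); cv2.imwrite("pics/w2.png",im)
T=cv2.imread("pics/top0.png");S=cv2.imread("pics/scene0.png")
for n,im in(("top",T),("scene",S)):
    for b in blobs(n,im,"yellow",.006):print(n,*b)
    for b in blobs(n,im,"black",.014):
        if b[2][0]>80 and max(b[2])<170 : print(n,"foam",*b)
E
```

```text
time: 3.62
position: [0.3826, -0.2429, 0.2035]
ee_rot: [-0.0, 0.572, 0.82, 0.0]
ft_force: [-0.5, 0.6, 0.4]
finger_gap: 0.0868
gripper_force: 0.0
time: 4.2
position: [0.382, -0.2437, 0.2046]
ee_rot: [0.0, 0.573, 0.82, 0.0]
ft_force: [-2.9, 1.1, 5.1]
finger_gap: 0.0543
gripper_force: 30.0
top foam [275, 409] [-7.0, 16.2] [138.4, 37.8] 70.5
top foam [288, 392] [47.2, -19.2] [168.8, 46.0] 77.0
top foam [166, 198] [585.2, 350.8] [99.6, 100.7] 15.1
top foam [391, 198] [595.9, -314.9] [91.7, 143.9] 86.6
top foam [318, 182] [638.6, -98.6] [99.8, 99.1] 16.2
top foam [255, 181] [641.4, 87.7] [99.0, 99.5] 7.4
scene foam [482, 384] [618.2, 609.5] [99.5, 125.0] 51.4
scene foam [398, 300] [582.7, 350.4] [99.0, 99.5] 15.2
scene foam [292, 254] [638.7, 87.0] [99.6, 99.2] 7.6
scene foam [235, 213] [635.9, -99.5] [99.4, 99.5] 16.4
scene foam [185, 160] [593.2, -317.2] [89.5, 143.5] 86.4
scene foam [254, 118] [369.5, -259.5] [97.0, 52.7] 45.0
scene foam [396, 84] [11.6, 6.1] [94.8, 147.2] 22.7
scene foam [542, 33] [-451.8, 243.9] [118.8, 27.5] 6.8
```

View pics/w2.png

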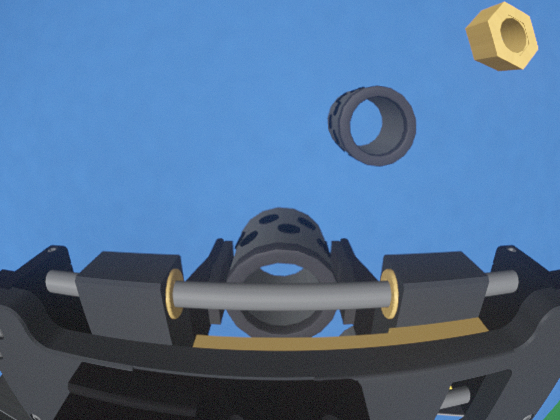

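Wrist view: the fingers hold the black cage, rim at about (282,290), with gap 54 mm. The small tube stands untouched at (375,125).

```bash
python3 -m crank '[[0,0,-4,0,0,0,50],[0,0,-10,0,0,0,50],[0,0,-18,0,0,0,50],[0,0,-20,0,0,0,50],[0,0,-20,0,0,0,50],[0,0,-14,0,0,0,50],[0,0,-6,0,0,0,50]]'
python3 - <<'E'
from h import *
plan([637,-99,290],20,12)
E
```

```text
time: 4.83
position: [0.3824, -0.244, 0.2986]
ee_rot: [0.001, 0.573, 0.82, 0.001]
ft_force: [0.4, -0.3, -2.9]
finger_gap: 0.0541
gripper_force: 30.0
row [4.1, 24.1, 0.8] [0.0002, 0.0001, 0.0001] x 12 len 24.4 via [ 510. -171.  294.] yaw 20.1 -> 20.0 at [ 382.4 -244.   298.6]
```

```bash
python3 -m crank '[[2,12,0.8,0,0,0,50],[4.1,24.1,0.8,0,0,0,50],[4.1,24.1,0.8,0,0,0,50],[4.1,24.1,0.8,0,0,0,50],[4.1,24.1,0.8,0,0,0,50],[4.1,24.1,0.8,0,0,0,50],[4.1,24.1,0.8,0,0,0,50],[4.1,24.1,0.8,0,0,0,50],[4.1,24.1,0.8,0,0,0,50],[4.1,24.1,0.8,0,0,0,50],[4.1,24.1,0.8,0,0,0,50],[2,12,0.8,0,0,0,50]]' >/dev/null;python3 -m crank '[[2,12,0,0,0,0,50],[2,12,0,0,0,0,50],[0,0,0,0,0,0,50]]'
python3 - <<'E'
from h import *
plan([637,-99,230],20,4)
p=pose(); im=optics.snapshot("wrist"); cv2.imwrite("pics/w3.png",im)
for k,z in(("yellow",.006),("foam",.014)):
  for b in blobs("wrist",im,k,z,p,100): print(k,*b)
E
```

```text
time: 6.08
position: [0.6383, -0.0952, 0.2846]
ee_rot: [-0.001, 0.571, 0.821, -0.0]
ft_force: [0.1, 0.1, -4.3]
finger_gap: 0.0539
gripper_force: 30.0
row [-0.8, -0.6, 13.6] [-0.0003, -0.0003, 0.0013] x 4 len 13.7 via [638. -97. 257.] yaw 20.3 -> 20.0 at [638.3 -95.2 284.6]
foam [22, 409] [325.7, -635.5] [40.3, 96.4] 6.5
foam [479, 393] [996.2, -278.5] [109.3, 123.1] 20.3
foam [211, 398] [582.7, -398.0] [522.3, 152.0] 31.3
foam [270, 324] [664.8, -209.4] [52.8, 16.8] 1.2
foam [365, 321] [754.6, -176.7] [21.1, 33.9] 30.9
foam [222, 270] [607.4, -164.0] [12.9, 34.9] 0.4
foam [290, 324] [675.2, -210.8] [739.2, 148.4] 20.1
foam [352, 266] [712.7, -126.7] [26.5, 53.5] 57.9
foam [209, 263] [596.7, -166.7] [54.5, 16.8] 72.5
```

View pics/w3.png

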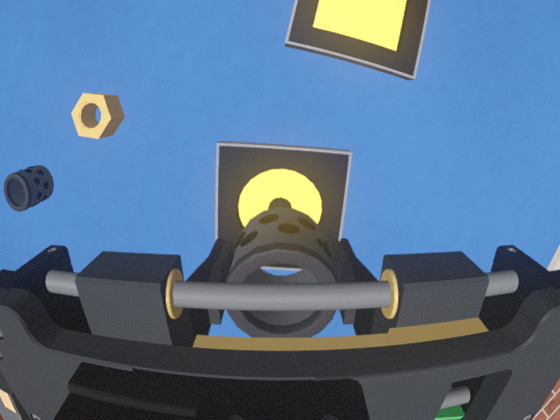

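The cage hangs over the round tray; the disc spans columns 238–322 around row 205, its top edge at row 169, with the stub at (280,205).

Run:
```python
from h import *
p=pose()
w=cast("wrist",[[238,205],[322,205],[280,169]],.006,p)*1000; m=(w[0]+w[1])/2
print(w.round(1),m.round(1),np.linalg.norm(w[0]-w[1]))
q=cast("wrist",[[217.5,143],[351,152]],.015,p)*1000; print(q.round(1))
u=(q[1]-q[0])/np.linalg.norm(q[1]-q[0]); v=np.array([u[1],-u[0],0]); print("centre from rim", ((q[0]+q[1])/2+53*v).round(1), np.linalg.norm(q[1]-q[0]))
```

```text
[[ 602.2 -108.9    6. ]
 [ 668.4  -84.5    6. ]
 [ 624.8  -68.     6. ]] [635.3 -96.7   6. ] 70.54172528103672
[[571.2 -63.4  15. ]
 [671.6 -33.8  15. ]]
centre from rim [636.4 -99.5  15. ] 104.68555088522653
```

```bash
python3 -m crank '[[-0.5,-0.7,6,0,0,0,50],[-0.5,-0.7,12,0,0,0,50],[-0.5,-0.7,12,0,0,0,50],[-0.5,-0.7,12,0,0,0,50],[-0.5,-0.7,12,0,0,0,50],[0,0,8,0,0,0,50],[0,0,4,0,0,0,50],[0,0,0,0,0,0,50],[0,0,0,0,0,0,50]]'
python3 - <<'E'
from h import *
plan([636,-98.8,211],None,1)
E
```

```text
time: 6.88
position: [0.6344, -0.1018, 0.2208]
ee_rot: [0.0, 0.573, 0.82, 0.0]
ft_force: [0.4, 0.6, -2.9]
finger_gap: 0.0542
gripper_force: 30.0Traceback (most recent call last):
  File "<stdin>", line 2, in <module>
  File "h.py", line 35, in plan
    via=(t*1000+R.apply(sum(Ro.from_rotvec(w*k).as_matrix() for k in range(n//2))@s)).round()
                        ~~~~~~~~~~~~~~~~~~~~~~~~~~~~~~~~~~~~~~~~~~~~~~~~~~~~~~~~~^~
ValueError: matmul: Input operand 0 does not have enough dimensions (has 0, gufunc core with signature (n?,k),(k,m?)->(n?,m?) requires 1)
```

```bash
sed -i 's/range(n\/\/2))@s/range(max(1,n\/\/2)))@s/' h.py; python3 -m crank '[[0,0,0,0,0,0,50],[0,0,0,0,0,0,50]]'|head -2
python3 - <<'E'
from h import *
plan([636,-98.8,211],None,1)
E
```

```text
time: 7.05
position: [0.6345, -0.1018, 0.2215]
row [2.3, 2.4, 10.5] [0.0012, 0.0004, -0.0] x 1 len 11.0 via [636. -99. 211.] yaw 20.1 -> 20.1 at [ 634.5 -101.8  221.5]
```

```bash
python3 -m crank '[[2.3,2.4,3,0,0,0,50],[0,0,2,0,0,0,50],[0,0,1.5,0,0,0,50],[0,0,1,0,0,0,50],[0,0,1,0,0,0,50],[0,0,0.7,0,0,0,50],[0,0,0,0,0,0,50],[0,0,0,0,0,0,50]]'
python3 - <<'E'
from h import *
plan([636,-98.8,211],None,1)
im=optics.snapshot("wrist"); cv2.imwrite("pics/w4.png",im)
E
```

```text
time: 7.72
position: [0.6357, -0.0989, 0.2115]
ee_rot: [-0.0, 0.573, 0.82, 0.0]
ft_force: [0.4, 0.4, -3.6]
finger_gap: 0.0539
gripper_force: 30.0
row [-0.1, 0.3, 0.5] [-0.0, -0.0001, -0.0] x 1 len 0.6 via [636. -99. 211.] yaw 20.1 -> 20.1 at [635.7 -98.9 211.5]
```

View pics/w4.png

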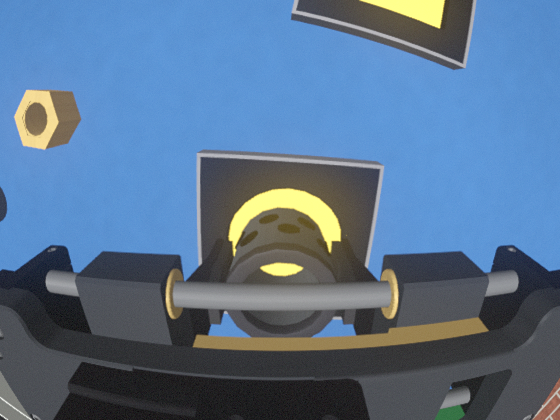

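Cage centred in the yellow ring (columns 230–341 about 285). Lowering until touch.

```bash
for i in 1 2 3 4; do python3 -m crank '[[0,0,0.5,0,0,0,50],[0,0,0,0,0,0,50]]' | grep -E "position|ft_force"; done
```

```text
position: [0.6357, -0.0988, 0.211]
ft_force: [-0.6, 0.5, -3.5]
position: [0.6357, -0.0988, 0.2108]
ft_force: [-0.9, 0.5, -0.0]
position: [0.6358, -0.0988, 0.2108]
ft_force: [-4.2, 1.0, 5.5]
position: [0.6358, -0.0989, 0.2107]
ft_force: [-6.1, 2.2, 9.1]
```

Touched down. Release, raise, then on to the bush.

```bash
python3 -m crank '[[0,0,-0.5,0,0,0,50],[0,0,-0.5,0,0,0,70],[0,0,0,0,0,0,70],[0,0,0,0,0,0,70],[0,0,0,0,0,0,70],[0,0,0,0,0,0,70]]'; python3 -m crank '[[0,0,-5,0,0,0,80],[0,0,-15,0,0,0,100],[0,0,-25,0,0,0,100],[0,0,-25,0,0,0,100],[0,0,-25,0,0,0,100],[0,0,-15,0,0,0,100]]'
python3 - <<'E'
from h import *
plan([400,255,320],56,16); plan([400,255,320],-34,16); print(telemetry.state()["qpos"][6])
E
```

```text
time: 8.93
position: [0.6358, -0.0988, 0.2105]
ee_rot: [0.0, 0.573, 0.82, 0.0]
ft_force: [-0.4, 0.2, 0.2]
finger_gap: 0.0606
gripper_force: 0.0
time: 9.43
position: [0.6361, -0.0992, 0.3238]
ee_rot: [0.001, 0.573, 0.82, 0.001]
ft_force: [0.4, -0.2, 0.2]
finger_gap: 0.0854
gripper_force: 0.0
row [27.0, 1.5, 0.2] [0.0001, 0.0001, -0.0392] x 16 len 27.0 via [546.  97. 322.] yaw 20.1 -> 56.0 at [636.1 -99.2 323.8]
row [21.5, -17.4, 0.2] [0.0002, -0.0, 0.059] x 16 len 27.6 via [475.  50. 322.] yaw 20.1 -> -34.0 at [636.1 -99.2 323.8]
0.6543536286931704
```

```bash
python3 -m crank '[[27,1.5,0.2,0,0,-0.0392,100],[27,1.5,0.2,0,0,-0.0392,100],[27,1.5,0.2,0,0,-0.0392,100],[27,1.5,0.2,0,0,-0.0392,100],[27,1.5,0.2,0,0,-0.0392,100],[27,1.5,0.2,0,0,-0.0392,100],[27,1.5,0.2,0,0,-0.0392,100],[27,1.5,0.2,0,0,-0.0392,100]]' >/dev/null
python3 -m crank '[[27,1.5,0.2,0,0,-0.0392,100],[27,1.5,0.2,0,0,-0.0392,100],[27,1.5,0.2,0,0,-0.0392,100],[27,1.5,0.2,0,0,-0.0392,100],[27,1.5,0.2,0,0,-0.0392,100],[27,1.5,0.2,0,0,-0.0392,100],[27,1.5,0.2,0,0,-0.0392,100],[27,1.5,0.2,0,0,-0.0392,100],[0,0,0,0,0,0,100],[0,0,0,0,0,0,100],[0,0,0,0,0,0,100]]'
python3 - <<'E'
from h import *
p=pose(); im=optics.snapshot("wrist"); cv2.imwrite("pics/w5.png",im)
for z in(.008,.044):
  for b in blobs("wrist",im,"copper",z,p,200): print(z,*b)
T=optics.snapshot("top"); cv2.imwrite("pics/t5.png",T)
E
```

```text
time: 11.02
position: [0.3996, 0.2545, 0.3177]
ee_rot: [0.0, 0.293, 0.956, 0.0]
ft_force: [0.2, 0.1, -0.3]
finger_gap: 0.0872
gripper_force: 0.0
0.008 [547, 407] [1128.9, 468.7] [146.1, 76.1] 13.6
0.008 [282, 193] [400.2, 255.3] [52.5, 57.5] 57.0
0.044 [547, 407] [1029.9, 447.8] [127.9, 66.6] 13.6
0.044 [282, 193] [391.7, 261.0] [46.0, 50.4] 57.0
```

View pics/w5.png

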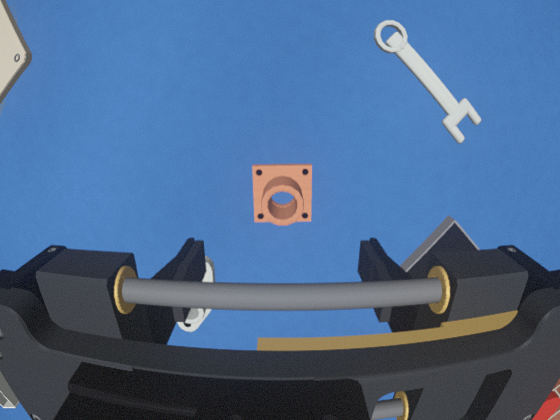

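Bush flange spans (253,165)–(313,222), square to the tool, with the barrel top at (282,205). The spanner is at (430,80), clear of the fingers, and the gland is partly visible at (200,300).

Run:
```python
from h import *
p=pose()
print(cast("wrist",[[282.5,192.5]],.008,p).round(4),cast("wrist",[[282,205]],.044,p).round(4))
f=cast("wrist",[[253,165],[312,165]],.008,p); d=f[1]-f[0]; print(np.degrees(np.arctan2(d[1],d[0])),np.linalg.norm(d))
c=(cast("wrist",[[282.5,192.5]],.008,p)+cast("wrist",[[282,205]],.044,p))[0]*500
plan([c[0],c[1],197],57,12)
T=cv2.imread("pics/t5.png")
for b in blobs("top",T,"yellow",.006): print(b)
print([b for b in blobs("top",T,"black",.06) if 590<b[1][0]<680 and abs(b[1][1])<200])
```

```text
[[0.3987 0.2567 0.008 ]] [[0.399  0.2558 0.044 ]]
55.92740471553933 0.05347499200677678
row [0.2, 0.1, 10.0] [0.0, 0.0, -0.0016] x 12 len 10.0 via [399. 255. 257.] yaw 55.9 -> 57.0 at [400.  254.2 317.5]
[([318, 183], [624.6, -95.5], [96.5, 95.8], 16.2), ([256, 181], [627.6, 84.5], [96.4, 96.0], 8.0)]
```

```bash
python3 -m crank '[[0.2,0.1,11,0,0,0,100],[0.2,0.1,12,0,0,0,100],[0.2,0.1,12,0,0,0,100],[0.2,0.1,12,0,0,0,100],[0.2,0.1,12,0,0,0,100],[0.2,0.1,12,0,0,0,100],[0.2,0.1,12,0,0,0,100],[0.2,0.1,12,0,0,0,100],[0.2,0.1,10,0,0,0,100],[0.2,0.1,10,0,0,0,100],[0.1,0.1,5,0,0,0,100],[0,0,0,0,0,0,100]]'|grep -E "pos|ft"; python3 -m crank '[[0,0,0,0,0,0,30],[0,0,0,0,0,0,30],[0,0,0,0,0,0,30],[0,0,0,0,0,0,30],[0,0,0,0,0,0,30],[0,0,0,0,0,0,30],[0,0,0,0,0,0,30],[0,0,0,0,0,0,30],[0,0,0,0,0,0,30],[0,0,0,0,0,0,30]]'; python3 -m crank '[[0,0,-4,0,0,0,30],[0,0,-10,0,0,0,30],[0,0,-18,0,0,0,30],[0,0,-20,0,0,0,30],[0,0,-20,0,0,0,30],[0,0,-10,0,0,0,30],[0,0,-5,0,0,0,30],[0,0,0,0,0,0,30]]';python3 - <<'E'
from h import *
plan([638,88,280],7,12)
E
```

```text
position: [0.3978, 0.2567, 0.1961]
ft_force: [-0.1, -0.9, -0.2]
time: 12.95
position: [0.398, 0.2571, 0.1974]
ee_rot: [-0.0, 0.292, 0.956, -0.0]
ft_force: [-0.5, -0.3, 0.8]
finger_gap: 0.0342
gripper_force: 30.0
time: 13.62
position: [0.3982, 0.2572, 0.2852]
ee_rot: [0.0, 0.292, 0.956, 0.001]
ft_force: [0.6, -0.3, -3.4]
finger_gap: 0.0341
gripper_force: 30.0
row [-23.5, 9.1, 0.4] [0.0001, -0.0001, 0.0713] x 12 len 25.2 via [536. 199. 283.] yaw 56.0 -> 7.0 at [398.2 257.2 285.2]
```

```bash
python3 -m crank '[[-23.5,9.1,0.4,0,0,0.0713,30],[-23.5,9.1,0.4,0,0,0.0713,30],[-23.5,9.1,0.4,0,0,0.0713,30],[-23.5,9.1,0.4,0,0,0.0713,30],[-23.5,9.1,0.4,0,0,0.0713,30],[-23.5,9.1,0.4,0,0,0.0713,30],[-23.5,9.1,0.4,0,0,0.0713,30],[-23.5,9.1,0.4,0,0,0.0713,30],[-23.5,9.1,0.4,0,0,0.0713,30],[-23.5,9.1,0.4,0,0,0.0713,30],[-23.5,9.1,0.4,0,0,0.0713,30],[-23.5,9.1,0.4,0,0,0.0713,30]]' >/dev/null;python3 -m crank '[[0,0,10,0,0,0,30],[0,0,10,0,0,0,30],[0,0,0,0,0,0,30],[0,0,0,0,0,0,30],[0,0,0,0,0,0,30]]'
python3 - <<'E'
from h import *
p=pose(); im=optics.snapshot("wrist"); cv2.imwrite("pics/w6.png",im)
plan([639,87.5,203.5],7,5)
E
```

```text
time: 15.03
position: [0.6372, 0.0889, 0.2592]
ee_rot: [-0.0, 0.662, 0.75, -0.0]
ft_force: [0.0, -0.7, -3.5]
finger_gap: 0.0343
gripper_force: 30.0
row [-0.3, 0.3, 11.2] [0.0, -0.0001, 0.0004] x 5 len 11.2 via [638.  88. 237.] yaw 7.1 -> 7.0 at [637.3  88.8 259.7]
```

View pics/w6.png

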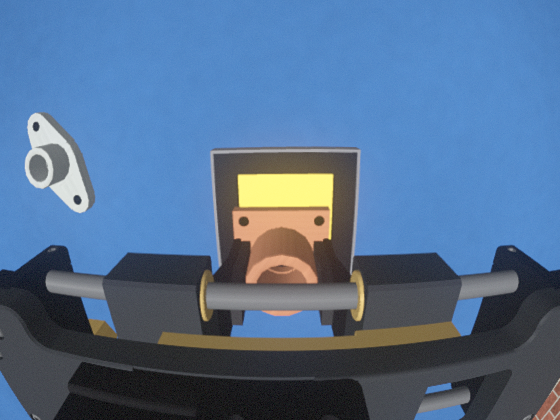

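Bush held upright, flange's far edge from (233,208) to (330,207), over the yellow square whose far edge runs from (238,174) to (333,175). The gland is at (60,165).

Run:
```python
from h import *
p=pose()
def edge(a,b,z,h):
    q=cast("wrist",[a,b],z,p)*1000; u=q[1]-q[0]; L=np.linalg.norm(u); u/=L; v=np.array([u[1],-u[0],0])
    print(((q[0]+q[1])/2+h*v).round(1), L.round(1), np.degrees(np.arctan2(u[1],u[0])).round(1))
edge([233,208],[330,207],.070,27)
edge([238,174],[333,175],.006,35)
edge([211,150],[360,149],.015,53)
```

```text
[637.4  88.7  70. ] 53.7 7.7
[640.1  86.    6. ] 70.3 6.5
[640.5  88.4  15. ] 105.3 7.6
```

```bash
python3 -m crank '[[-0.4,0.9,8,0,0,0,30],[-0.4,0.9,12,0,0,0,30],[-0.4,0.9,12,0,0,0,30],[0,0,10,0,0,0,30],[0,0,5,0,0,0,30],[0,0,3,0,0,0,30],[0,0,1.5,0,0,0,30],[0,0,1,0,0,0,30],[0,0,0,0,0,0,30],[0,0,0,0,0,0,30]]'|grep -E "pos|ft";  for i in 1 2 3; do python3 -m crank '[[0,0,0.8,0,0,0,30],[0,0,0,0,0,0,30]]' | grep -E "position|ft_force"; done
```

```text
position: [0.6405, 0.0869, 0.2075]
ft_force: [0.3, 0.1, -3.2]
position: [0.6404, 0.0869, 0.2065]
ft_force: [-0.4, -0.5, -4.1]
position: [0.6403, 0.0869, 0.2054]
ft_force: [0.1, -0.2, -3.9]
position: [0.6403, 0.0869, 0.2045]
ft_force: [-0.8, -0.6, -3.2]
```

```bash
for i in 1 2 3; do python3 -m crank '[[0,0,0.6,0,0,0,30],[0,0,0,0,0,0,30]]' | grep -E "position|ft_force"; done
```

```text
position: [0.6403, 0.0869, 0.2039]
ft_force: [-0.1, -0.5, -3.6]
position: [0.6404, 0.0869, 0.2035]
ft_force: [-1.0, 0.0, -3.1]
position: [0.6404, 0.0869, 0.2035]
ft_force: [-2.6, 0.3, 4.1]
```

```bash
python3 -m crank '[[0,0,-0.5,0,0,0,40],[0,0,-0.5,0,0,0,60],[0,0,0,0,0,0,60],[0,0,0,0,0,0,60],[0,0,0,0,0,0,60],[0,0,0,0,0,0,60]]'; python3 -m crank '[[0,0,-5,0,0,0,60],[0,0,-15,0,0,0,70],[0,0,-25,0,0,0,100],[0,0,-25,0,0,0,100],[0,0,-15,0,0,0,100],[0,0,-5,0,0,0,100]]'|grep pos
python3 - <<'E'
from h import *
plan([461,-72,270],30,12)
E
```

```text
time: 17.42
position: [0.6404, 0.0869, 0.2039]
ee_rot: [0.0, 0.663, 0.749, 0.0]
ft_force: [-0.2, -0.3, -0.7]
finger_gap: 0.0511
gripper_force: 0.0
position: [0.6411, 0.0867, 0.2972]
row [-8.1, -18.4, 2.2] [0.0004, 0.0, -0.0335] x 12 len 20.3 via [543.  16. 283.] yaw 7.0 -> 30.0 at [641.1  86.7 297.2]
```

```bash
python3 -m crank '[[-8.1,-18.4,2.2,0,0,-0.0335,100],[-8.1,-18.4,2.2,0,0,-0.0335,100],[-8.1,-18.4,2.2,0,0,-0.0335,100],[-8.1,-18.4,2.2,0,0,-0.0335,100],[-8.1,-18.4,2.2,0,0,-0.0335,100],[-8.1,-18.4,2.2,0,0,-0.0335,100],[-8.1,-18.4,2.2,0,0,-0.0335,100],[-8.1,-18.4,2.2,0,0,-0.0335,100],[-8.1,-18.4,2.2,0,0,-0.0335,100],[-8.1,-18.4,2.2,0,0,-0.0335,100],[-8.1,-18.4,2.2,0,0,-0.0335,100],[-8.1,-18.4,2.2,0,0,-0.0335,100]]' >/dev/null; python3 -m crank '[[0,0,0,0,0,0,100],[0,0,0,0,0,0,100],[0,0,0,0,0,0,100]]'
python3 - <<'E'
from h import *
p=pose(); im=optics.snapshot("wrist"); cv2.imwrite("pics/w7.png",im)
cc=max(cv2.findContours(mask(im,"brass")[120:250,200:360],cv2.RETR_EXTERNAL,2)[0],key=cv2.contourArea)
print((cv2.approxPolyDP(cc,3,True)[:,0]+[200,120]).tolist())
cv2.imwrite("pics/w7c.png",cv2.resize(im[120:260,200:360],None,fx=4,fy=4,interpolation=3))
E
```

```text
time: 19.17
position: [0.4606, -0.0709, 0.2674]
ee_rot: [-0.0, 0.5, 0.866, 0.0]
ft_force: [0.1, -0.2, -0.7]
finger_gap: 0.0869
gripper_force: 0.0
[[278, 188], [259, 203], [257, 216], [261, 237], [287, 247], [308, 231], [302, 197]]
```

View pics/w7c.png

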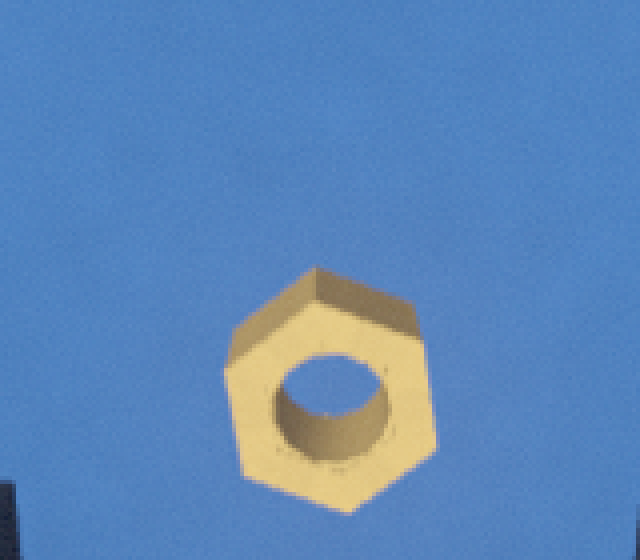

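Nut's top-face corners in the crop: (315,300), (425,341), (437,449), (350,513), (243,476), (225,370), i.e. centre at about (283,222) in the picture.

Run:
```python
from h import *
p=pose()
v=np.array([(315,300),(425,341),(437,449),(350,513),(243,476),(225,370)])/4+[200,120]-.375
w=cast("wrist",v,.026,p)*1000; c=w.mean(0); print(c.round(1)); d=w-c
print(np.linalg.norm(d,axis=1).round(1),(np.degrees(np.arctan2(d[:,1],d[:,0]))%60).round(1))
a=np.mean(np.degrees(np.arctan2(d[:,1],d[:,0]))%60)+30
print("flat normal",a%60); 
for y in (a%60,a%60-60): plan([c[0],c[1],178],y,8)
```

```text
[462.1 -71.   26. ]
[21.  21.1 20.8 20.9 21.2 20.8] [8.6 8.5 8.2 9.2 8.4 8.5]
flat normal 38.58923074615044
row [-0.1, 0.1, 11.2] [0.0, 0.0, -0.0186] x 8 len 11.2 via [461. -71. 223.] yaw 30.1 -> 38.6 at [460.8 -70.7 267.4]
row [-0.1, 0.2, 11.2] [0.0, -0.0, 0.1123] x 8 len 11.2 via [461. -71. 223.] yaw 30.1 -> -21.4 at [460.8 -70.7 267.4]
```

```bash
python3 -m crank '[[-0.1,0.1,9.2,0,0,-0.0186,100],[-0.1,0.1,9.2,0,0,-0.0186,100],[-0.1,0.1,9.2,0,0,-0.0186,100],[-0.1,0.1,9.2,0,0,-0.0186,100],[-0.1,0.1,9.2,0,0,-0.0186,100],[-0.1,0.1,9.2,0,0,-0.0186,100],[-0.1,0.1,9.2,0,0,-0.0186,100],[-0.1,0.1,9,0,0,-0.0186,100],[0,0,0,0,0,0,100],[0,0,0,0,0,0,100]]'|grep -E "pos|ft"; python3 -m crank '[[0,0,0,0,0,0,30],[0,0,0,0,0,0,30],[0,0,0,0,0,0,30],[0,0,0,0,0,0,30],[0,0,0,0,0,0,30],[0,0,0,0,0,0,30],[0,0,0,0,0,0,30],[0,0,0,0,0,0,30],[0,0,0,0,0,0,30],[0,0,0,0,0,0,30]]'; python3 -m crank '[[0,0,-4,0,0,0,30],[0,0,-10,0,0,0,30],[0,0,-18,0,0,0,30],[0,0,-20,0,0,0,30],[0,0,-20,0,0,0,30],[0,0,-15,0,0,0,30],[0,0,-8,0,0,0,30],[0,0,0,0,0,0,30]]';python3 - <<'E'
from h import *
plan([584,350,290],30,14)
E
```

```text
position: [0.4617, -0.0711, 0.1938]
ft_force: [0.4, 0.4, 0.6]
time: 20.88
position: [0.4615, -0.0716, 0.194]
ee_rot: [-0.0, 0.434, 0.901, 0.0]
ft_force: [-0.4, 0.5, 0.2]
finger_gap: 0.0355
gripper_force: 30.0
time: 21.55
position: [0.462, -0.0717, 0.2909]
ee_rot: [0.001, 0.434, 0.901, 0.001]
ft_force: [0.4, 1.1, -1.9]
finger_gap: 0.0357
gripper_force: 30.0
row [19.9, 24.3, 0.1] [0.0002, 0.0001, 0.0107] x 14 len 31.4 via [515. 141. 291.] yaw 38.6 -> 30.0 at [462.  -71.7 290.9]
```

```bash
python3 -m crank '[[10,12.2,0,0,0,0.0107,30],[19.9,24.3,0.1,0,0,0.0107,30],[19.9,24.3,0.1,0,0,0.0107,30],[19.9,24.3,0.1,0,0,0.0107,30],[19.9,24.3,0.1,0,0,0.0107,30],[19.9,24.3,0.1,0,0,0.0107,30],[19.9,24.3,0.1,0,0,0.0107,30],[19.9,24.3,0.1,0,0,0.0107,30],[19.9,24.3,0.1,0,0,0.0107,30],[19.9,24.3,0.1,0,0,0.0107,30],[19.9,24.3,0.1,0,0,0.0107,30],[19.9,24.3,0.1,0,0,0.0107,30]]' >/dev/null; python3 -m crank '[[19.9,24.3,0.1,0,0,0.0107,30],[19.9,24.3,0.1,0,0,0.0107,30],[10,12.2,0,0,0,0,30],[0,0,15,0,0,0,30],[0,0,15,0,0,0,30],[0,0,0,0,0,0,30],[0,0,0,0,0,0,30],[0,0,0,0,0,0,30],[0,0,0,0,0,0,30]]'
python3 - <<'E'
from h import *
p=pose(); im=optics.snapshot("wrist"); cv2.imwrite("pics/w8.png",im)
plan([584,350.5,201],None,5)
E
```

```text
time: 23.3
position: [0.5859, 0.3499, 0.2586]
ee_rot: [0.0, 0.5, 0.866, 0.001]
ft_force: [-0.8, 0.2, -2.1]
finger_gap: 0.0355
gripper_force: 30.0
row [0.3, -0.3, 11.6] [0.0003, -0.0001, 0.0] x 5 len 11.6 via [585. 350. 236.] yaw 30.0 -> 30.0 at [585.9 349.9 258.8]
```

View pics/w8.png

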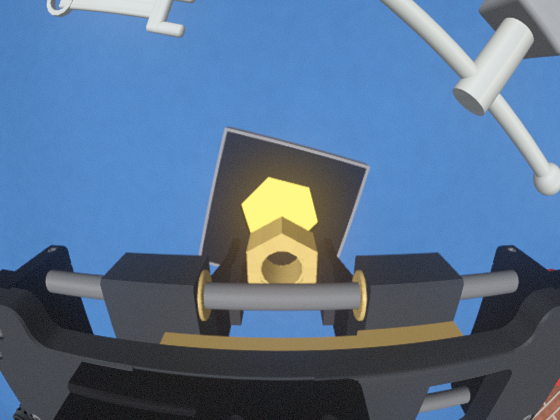

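Nut over the hexagonal cut-out (280,207); tray rim corners at (226,128) and (369,166); the vise handle's end is at (547,180). I'll check its clearance too.

Run:
```python
from h import *
p=pose()
q=cast("wrist",[[226,128],[369,166]],.015,p)*1000; u=q[1]-q[0];L=np.linalg.norm(u);u/=L
print(((q[0]+q[1])/2+53*np.array([u[1],-u[0],0])).round(1),L,np.degrees(np.arctan2(u[1],u[0])))
for z in(.03,.06,.09,.12): print(z,cast("top",[[120,148],[106,204]],z).round(3)[:,:2].tolist(),cast("scene",[[474,318],[424,373]],z).round(3)[:,:2].tolist(),cast("wrist",[[547,180]],z,p).round(3)[0,:2])
```

```text
[583.8 351.7  15. ] 104.44199231791728 15.283785121473127
0.03 [[0.733, 0.497], [0.559, 0.522]] [[0.521, 0.509], [0.692, 0.481]] [0.764 0.497]
0.06 [[0.721, 0.486], [0.551, 0.51]] [[0.535, 0.506], [0.702, 0.479]] [0.733 0.486]
0.09 [[0.71, 0.475], [0.544, 0.498]] [[0.55, 0.503], [0.711, 0.477]] [0.701 0.475]
0.12 [[0.699, 0.463], [0.536, 0.486]] [[0.564, 0.501], [0.721, 0.475]] [0.67  0.464]
```

```bash
python3 -m crank '[[0.7,-0.4,8,0,0,0,30],[0.7,-0.4,12,0,0,0,30],[0.7,-0.3,12,0,0,0,30],[0,0,10,0,0,0,30],[0,0,6,0,0,0,30],[0,0,4,0,0,0,30],[0,0,2.5,0,0,0,30],[0,0,1.5,0,0,0,30],[0,0,0,0,0,0,30],[0,0,0,0,0,0,30]]'|grep -E "pos|ft";  for i in 1 2 3 4; do python3 -m crank '[[0,0,0.6,0,0,0,30],[0,0,0,0,0,0,30]]' | grep -E "position|ft_force"; done
```

```text
position: [0.5838, 0.3513, 0.2021]
ft_force: [1.1, 1.1, -1.2]
position: [0.5837, 0.3513, 0.2015]
ft_force: [0.4, -0.1, -1.0]
position: [0.5836, 0.3513, 0.2006]
ft_force: [0.1, -0.1, -1.9]
position: [0.5836, 0.3513, 0.2001]
ft_force: [-0.9, -0.7, 0.0]
position: [0.5837, 0.3513, 0.2001]
ft_force: [-3.9, -1.7, 6.1]
```

```bash
python3 -m crank '[[0,0,-0.5,0,0,0,40],[0,0,-0.5,0,0,0,60],[0,0,0,0,0,0,60],[0,0,0,0,0,0,60],[0,0,0,0,0,0,60],[0,0,0,0,0,0,60]]'; python3 -m crank '[[0,0,-5,0,0,0,60],[0,0,-15,0,0,0,70],[0,0,-25,0,0,0,100],[0,0,-25,0,0,0,100],[0,0,-20,0,0,0,100],[0,0,-5,0,0,0,100]]'|grep pos
python3 - <<'E'
from h import *
plan([440,110,280],-30,12)
E
```

```text
time: 25.35
position: [0.5836, 0.3513, 0.2003]
ee_rot: [-0.0, 0.5, 0.866, 0.0]
ft_force: [-0.5, -0.4, -0.1]
finger_gap: 0.0514
gripper_force: 0.0
position: [0.5846, 0.3514, 0.301]
row [-20.5, -13.5, 1.7] [0.0005, -0.0003, 0.0872] x 12 len 24.6 via [545. 211. 290.] yaw 30.0 -> -30.0 at [584.6 351.4 301. ]
```

```bash
python3 -m crank '[[-20.5,-13.5,1.7,0,0,0.0872,100],[-20.5,-13.5,1.7,0,0,0.0872,100],[-20.5,-13.5,1.7,0,0,0.0872,100],[-20.5,-13.5,1.7,0,0,0.0872,100],[-20.5,-13.5,1.7,0,0,0.0872,100],[-20.5,-13.5,1.7,0,0,0.0872,100],[-20.5,-13.5,1.7,0,0,0.0872,100],[-20.5,-13.5,1.7,0,0,0.0872,100],[-20.5,-13.5,1.7,0,0,0.0872,100],[-20.5,-13.5,1.7,0,0,0.0872,100],[-20.5,-13.5,1.7,0,0,0.0872,100],[-20.5,-13.5,1.7,0,0,0.0872,100]]'>/dev/null; python3 -m crank '[[0,0,0,0,0,0,100],[0,0,0,0,0,0,100],[0,0,0,0,0,0,100],[0,0,0,0,0,0,100]]';python3 - <<'E'
from h import *
p=pose(); im=optics.snapshot("wrist"); cv2.imwrite("pics/w9.png",im)
cv2.imwrite("pics/w9c.png",cv2.resize(im[120:280,180:380],None,fx=3.7,fy=3.7,interpolation=3))
E
```

```text
time: 27.18
position: [0.44, 0.1103, 0.2754]
ee_rot: [0.0, 0.865, 0.501, 0.001]
ft_force: [1.0, 0.4, -0.1]
finger_gap: 0.0873
gripper_force: 0.0
```

View pics/w9c.png

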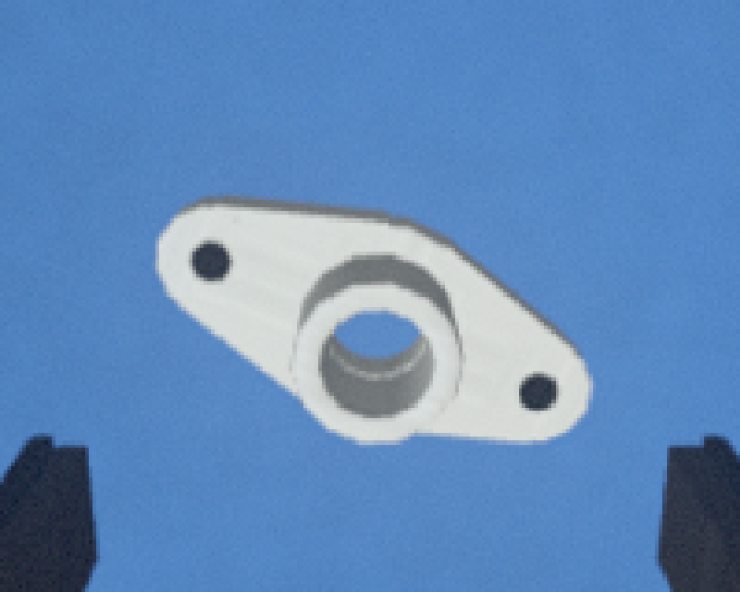

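Gland: bolt holes at crop (210,261) and (538,391), nose top centred at about (378,362).

Run:
```python
from h import *
p=pose()
f=lambda a:np.array(a)/3.7+[180,120]-.36
w=cast("wrist",f([(210,261),(538,391)]),.012,p)*1000; d=w[1]-w[0]
n=cast("wrist",f([(378,362)]),.036,p)[0]*1000
print(w.mean(0).round(1),n.round(1),np.degrees(np.arctan2(d[1],d[0])),np.linalg.norm(d))
c=(w.mean(0)+n)/2; plan([c[0],c[1],197.5],-30,9)
```

```text
[440.7 112.5  12. ] [441.3 113.   36. ] -52.51250192320352 76.1226507349015
row [0.3, -0.0, 8.6] [0.0001, -0.0, 0.0002] x 9 len 8.6 via [440. 111. 241.] yaw -29.9 -> -30.0 at [439.9 110.2 275.2]
```

```bash
python3 -m crank '[[0.3,0,8.7,0,0,0,100],[0.3,0,8.7,0,0,0,100],[0.3,0,8.7,0,0,0,100],[0.3,0,8.7,0,0,0,100],[0.3,0,8.7,0,0,0,100],[0.3,0,8.7,0,0,0,100],[0.3,0,8.7,0,0,0,100],[0.3,0,8.5,0,0,0,100],[0.3,0,8.3,0,0,0,100],[0,0,0,0,0,0,100],[0,0,0,0,0,0,100]]'|grep -E "pos|ft"; python3 -m crank '[[0,0,0,0,0,0,28],[0,0,0,0,0,0,28],[0,0,0,0,0,0,28],[0,0,0,0,0,0,28],[0,0,0,0,0,0,28],[0,0,0,0,0,0,28],[0,0,0,0,0,0,28],[0,0,0,0,0,0,28],[0,0,0,0,0,0,28],[0,0,0,0,0,0,28]]'; python3 -m crank '[[0,0,-4,0,0,0,28],[0,0,-10,0,0,0,28],[0,0,-18,0,0,0,28],[0,0,-20,0,0,0,28],[0,0,-20,0,0,0,28],[0,0,-20,0,0,0,28],[0,0,-12,0,0,0,28],[0,0,0,0,0,0,28]]';python3 - <<'E'
from h import *
plan([470,-90,300],-5,9)
plan([594.5,-316,300],19,18)
E
```

```text
position: [0.4405, 0.1119, 0.1968]
ft_force: [-1.2, 0.6, 0.3]
time: 28.98
position: [0.4406, 0.112, 0.1972]
ee_rot: [-0.0, 0.866, 0.5, 0.0]
ft_force: [-0.5, 0.5, -0.6]
finger_gap: 0.0339
gripper_force: 30.0
time: 29.65
position: [0.4414, 0.1119, 0.304]
ee_rot: [-0.0, 0.866, 0.5, 0.002]
ft_force: [0.9, 0.5, -3.4]
finger_gap: 0.0337
gripper_force: 30.0
row [-20.4, 10.4, 0.4] [0.0003, -0.0004, -0.0485] x 9 len 22.8 via [443.  21. 302.] yaw -30.0 -> -5.0 at [441.4 111.9 304. ]
row [-23.3, 11.6, 0.2] [0.0002, -0.0002, -0.0475] x 18 len 26.0 via [ 471. -119.  302.] yaw -30.0 -> 19.0 at [441.4 111.9 304. ]
```

```bash
python3 -m crank '[[-23.3,11.6,0.2,0,0,-0.0475,28],[-23.3,11.6,0.2,0,0,-0.0475,28],[-23.3,11.6,0.2,0,0,-0.0475,28],[-23.3,11.6,0.2,0,0,-0.0475,28],[-23.3,11.6,0.2,0,0,-0.0475,28],[-23.3,11.6,0.2,0,0,-0.0475,28],[-23.3,11.6,0.2,0,0,-0.0475,28],[-23.3,11.6,0.2,0,0,-0.0475,28],[-23.3,11.6,0.2,0,0,-0.0475,28]]' >/dev/null; python3 -m crank '[[-23.3,11.6,0.2,0,0,-0.0475,28],[-23.3,11.6,0.2,0,0,-0.0475,28],[-23.3,11.6,0.2,0,0,-0.0475,28],[-23.3,11.6,0.2,0,0,-0.0475,28],[-23.3,11.6,0.2,0,0,-0.0475,28],[-23.3,11.6,0.2,0,0,-0.0475,28],[-23.3,11.6,0.2,0,0,-0.0475,28],[-23.3,11.6,0.2,0,0,-0.0475,28],[-23.3,11.6,0.2,0,0,-0.0475,28],[0,0,0,0,0,0,28],[0,0,0,0,0,0,28],[0,0,0,0,0,0,28]]' >/dev/null; python3 -m crank '[[0,0,15,0,0,0,28],[0,0,15,0,0,0,28],[0,0,0,0,0,0,28],[0,0,0,0,0,0,28],[0,0,0,0,0,0,28],[0,0,0,0,0,0,28]]'
python3 - <<'E'
from h import *
p=pose(); im=optics.snapshot("wrist"); cv2.imwrite("pics/w10.png",im)
plan([594.5,-316,204],19,5)
E
```

```text
time: 31.9
position: [0.5935, -0.3159, 0.2684]
ee_rot: [0.0, 0.58, 0.814, 0.0]
ft_force: [-0.0, 0.1, -3.6]
finger_gap: 0.0335
gripper_force: 30.0
row [-0.1, 0.2, 12.9] [0.0002, 0.0001, 0.0001] x 5 len 12.9 via [ 594. -316.  243.] yaw 19.0 -> 19.0 at [ 593.5 -316.   268.4]
```

View pics/w10.png

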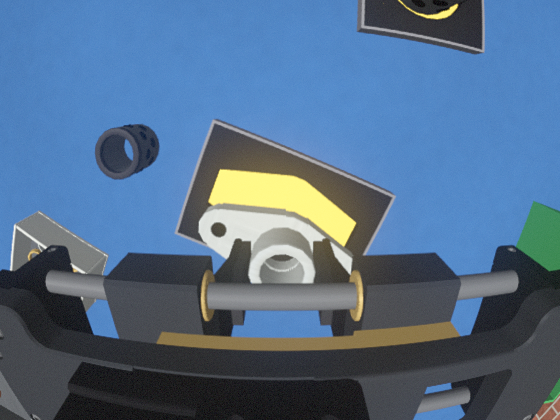

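Gland over the long tray: tray's far corners at (214,121) and (394,195), gland's visible bolt hole at (219,230), its edge parallel to the cut-out's.

Run:
```python
from h import *
p=pose()
q=cast("wrist",[[214,121],[394,195]],.015,p)*1000; u=q[1]-q[0];L=np.linalg.norm(u);u/=L
print(((q[0]+q[1])/2+48*np.array([u[1],-u[0],0])).round(1),L,np.degrees(np.arctan2(u[1],u[0])))
h=cast("wrist",[[219,230]],.0832,p)[0]*1000; d=p[1]*1000-h; print(h.round(1),np.hypot(d[0],d[1]),np.degrees(np.arctan2(d[1],d[0])))
```

```text
[ 594.9 -316.1   15. ] 146.9928501679045 -3.1121927688202695
[ 555.8 -313.    83.2] 37.777228955531235 -4.498607748650331
```

```bash
python3 -m crank '[[-0.2,0.6,8,0,0,-0.015,28],[-0.2,0.6,12,0,0,0,28],[0,0,13,0,0,0,28],[0,0,12,0,0,0,28],[0,0,8,0,0,0,28],[0,0,4,0,0,0,28],[0,0,2.5,0,0,0,28],[0,0,1.5,0,0,0,28],[0,0,0,0,0,0,28],[0,0,0,0,0,0,28]]'|grep -E "pos|ft";  for i in 1 2 3 4; do python3 -m crank '[[0,0,0.6,0,0,0,28],[0,0,0,0,0,0,28]]' | grep -E "position|ft_force"; done
```

```text
position: [0.5947, -0.316, 0.2071]
ft_force: [0.1, 0.9, -3.4]
position: [0.5947, -0.3159, 0.2064]
ft_force: [-0.6, 0.9, -4.2]
position: [0.5946, -0.3159, 0.2055]
ft_force: [-0.2, -0.3, -4.3]
position: [0.5945, -0.3159, 0.2047]
ft_force: [-0.3, 0.4, -3.9]
position: [0.5945, -0.3159, 0.2041]
ft_force: [-0.8, 0.4, -3.4]
```

```bash
for i in 1 2 3; do python3 -m crank '[[0,0,0.6,0,0,0,28],[0,0,0,0,0,0,28]]' | grep -E "position|ft_force"; done
```

```text
position: [0.5945, -0.3159, 0.2034]
ft_force: [-0.2, -0.4, -4.1]
position: [0.5945, -0.316, 0.2034]
ft_force: [-1.6, 0.6, 2.6]
position: [0.5946, -0.316, 0.2033]
ft_force: [-3.6, 2.9, 8.1]
```

Touched down. Release, retreat upward and toward the base, and check from above.

```bash
python3 -m crank '[[0,0,-0.5,0,0,0,40],[0,0,-0.5,0,0,0,60],[0,0,0,0,0,0,60],[0,0,0,0,0,0,60],[0,0,0,0,0,0,60],[0,0,0,0,0,0,60]]'|grep -E "ft|gap"; python3 -m crank '[[0,0,-5,0,0,0,60],[0,0,-15,0,0,0,70],[0,0,-25,0,0,0,100],[0,0,-25,0,0,0,100],[0,0,-20,0,0,0,100],[0,-20,-10,0,0,0,100],[0,-25,-5,0,0,0,100],[0,-25,0,0,0,0,100],[0,-25,0,0,0,0,100],[0,-20,0,0,0,0,100],[0,0,0,0,0,0,100]]'
python3 - <<'E'
from h import *
T=optics.snapshot("top"); S=optics.snapshot("scene")
a=cv2.resize(T[150:290,110:460],None,fx=2,fy=2,interpolation=3)[:,:700]; b=cv2.resize(S[80:330,150:500],None,fx=1.25,fy=1.25)
q=np.zeros((280+312,700,3),np.uint8); q[:280]=a; q[280:,:b.shape[1]]=b[:312]; cv2.imwrite("pics/end.png",q)
E
```

```text
ft_force: [-0.8, 1.3, -0.5]
finger_gap: 0.0512
time: 35.37
position: [0.4821, -0.3579, 0.3102]
ee_rot: [0.0, 0.577, 0.817, -0.0]
ft_force: [-0.0, -0.0, 0.5]
finger_gap: 0.0872
gripper_force: 0.0
```

View pics/end.png

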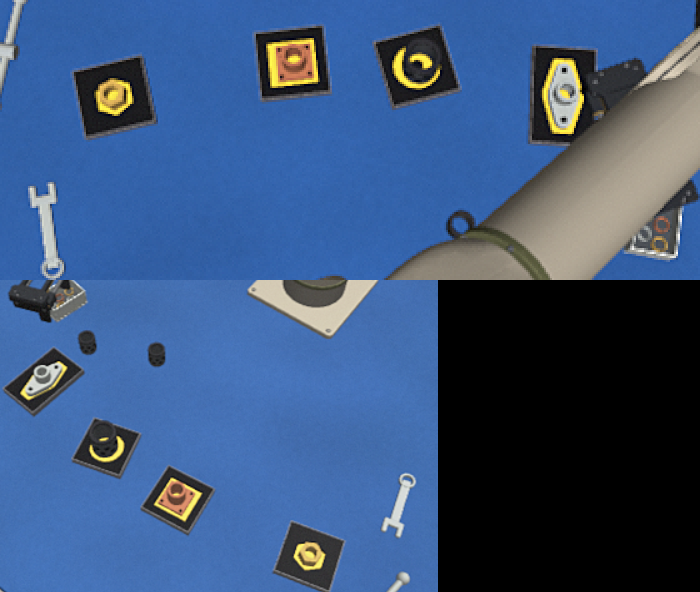

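All four parts sit in their cut-outs: nut at (114,97), bush (295,62), cage (420,60), gland (565,95). The spanner and tub are untouched and the gripper is clear.

```bash
python3 -c "
from cell import workorder; print(workorder.close_job())"
```

```text
the job is handed in; nothing more can be done
None
```

All four parts are in their matching trays, set down gently in the order asked (cage, bush, nut, gland flange), and the job was handed in at about 35 s; the spanner and tub were not moved.

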